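# Find the stone rest that does not rock, and stand the jar on it

### The job

One of the two stone rests on the low wooden shelf has a flat top, the other is slightly crowned. Find out which: with the jar still in its place, lay the steel separator lengthwise on a rest, let go, and press gently near its far end and then near its near end to feel whether it rocks; try the other rest too if in doubt. Then stand the jar gently and centrally on that flat rest, with the separator off it, and do not disturb the tumbler and the cap.

Things in the scene. Friction and masses are not known exactly. Their poses are not given: they have to be found in the camera images.
- shelf: low wooden shelf, board 250 (x) x 270 (y) x 20 mm on two battens, fixed; origin on the table under its middle, x axis pointing away from the robot, board top 70 mm above the table. Two look-alike stone rests are mounted on it side by side, 130 mm apart centre to centre, each 190 mm long (along shelf x), 80 mm wide and about 20 mm thick. Which one is flat differs from start to start
- place_1 (a point): middle of the top of the left (+y) stone rest, 90 mm above the table on both; axes as the shelf's. The flat rest's top is at that height everywhere; the crowned one's is at that height only in a level strip 20 mm long in the middle, and slopes straight down by 3.3 mm to either end
- place_2 (a point): the same for the right (-y) stone rest. Laid centrally on the crowned rest the separator stays level until an end is pressed; 70 mm out it then dips 2.3 mm, a lean of 0.038 rad; on the flat rest it does not lean. Each rest lies on a stiff cushion and gives straight down 1 mm per 8 N; load it with no more than 16 N (2 mm); 3 to 5 N are enough to feel for rocking
- sep_grip (a point): flat steel separator used as the straightedge: steel strip 176 (x) x 30 (y) x 6 mm, 0.18 to 0.35 kg, with an upright black grip rib 60 long (x), 12 thick (y), 26 mm high in the middle of its top. This point: the rib's centre, 19 mm above the strip's underside; x along the strip, z up. It starts lying in two low clips, underside 20 mm above the table
- sep_end_1 (a point): on the upper face of the separator's strip, 70 mm from its middle towards its +x end; axes as the separator's
- sep_end_2 (a point): on the upper face of the separator's strip, 70 mm from its middle towards its -x end; axes as the separator's
- rest: fixed wooden block 150 (x) x 60 x 10 mm with two white plastic clips (tops of the prongs 24 mm above the table, 37 mm free between them) in which the separator starts; origin under its middle
- jar_center (a point): round ceramic jar with a snug wooden lid (does not come off), standing on the table; body 60 mm diameter up to 84 mm, lid 62 mm diameter to 92 mm, small knob to 100 mm, 0.25 to 0.49 kg. This point is on its axis 50 mm above its foot; z up
- tumbler_center (a point): glass tumbler, 66 mm diameter, 95 mm high, bystander; its centre
- cap_center (a point): red plastic whistle cap, 34 mm diameter, 30 mm high, bystander; its centre
Not all that is in view belongs to the job. Of the things shaped like the part that bears sep_grip, the bare steel one is meant. What is shaped like the part that bears jar_center but red is not meant.

How it is judged:
By the outcome, as a careful person would: the job done as asked, in the order asked, and still so for the second after the job is handed in, with the robot touching nothing.
It also fails if it takes over 72 s, if anything falls off the work surface, if the arm or the gripper's body presses on something with over 40 N, if the wrist force passes 120 N, or if a joint passes its speed limit or range.

### The arm

A 6-joint arm with a two-finger parallel gripper is mounted at the origin on the work surface. World frame = base frame: x ahead of the robot, y to its left, z up, the work surface at z = 0. Lengths are in m, angles in rad, forces in N, time in s.
With the tool pointing down it reaches from about 0.375 to 0.9 m from the base axis. Payload 3.1 kg.
Tool frame: the origin (TCP) lies midway between the tips of the shut fingers; the grasp point (between the pads) lies 19 mm behind it; z points along the fingers, y is the direction in which the jaws open and shut (so a half turn about z gives the same grasp; the last joint's range is limited). The gripper opens to 85 mm and grips with 20 to 120 N. Pads are 22 mm wide; open, the fingers measure 114 mm over their backs; the gripper's body (76 mm by 85 mm) begins 54 mm behind the grasp point. The pads swing forward as they close: fully open they stand 13 mm farther back than shut.
Start: joints at [-1.312, 0.527, 1.433, -0, 1.181, -0.178], TCP at [0.265, -0.566, 0.231] pointing down, gripper open.
Joint ranges: [-3.08, 3.08], [-0.75, 2.2], [0.22, 2.44], [-1.43, 4.57], [0, 2.65], [-2.85, 2.85]. Speed limits (rad/s): [2.79, 2.79, 3.14, 3.14, 3.14, 3.14].

### API

Orientations are given as a unit quaternion [x, y, z, w].
In Python, from station import manip gives the robot as it stands. The module is installed in compiled form; this text tells all that it offers.
- The arm moves only by the tool drive_tool, never from a script. Its argument "deltas" is one flat list of numbers, 4 for each row, row after row: the shift along the tool's x, y, z in cm, then the turn about the tool's z in degrees. A call has 1 to 12 rows; each row is the pose to reach, as a shift and turn from the pose measured when the call began, along the tool's axes at that moment; what a row does not reach only later rows make up. A row lasts 1/10 s, in which the tool goes at most 50 mm and 8.59 degrees, less where a joint would pass 70% of its speed; a pose out of reach is approached as far as the arm can. A call with a gripper value outside its range is refused whole. "hand" is the finger opening in cm, from 0 to 8.54, set as the call begins (left out, the last holds). The fingers move at their own pace and stop on an object; "squeeze" is the grip in N (left out, the last holds). Time passes only in rows, so rows that repeat a pose let the fingers close. It gives the time, the measured TCP pose, the force and the opening at its end, in the units of the state.
- manip.sense(): the state, without advancing time (a new reading comes with each control period).
- manip.snapshot(name): name is "side" or "top"; returns a dict with "frame" (480x640x3 uint8, red, green, blue), "depth" (480x640 float32, m along the optical axis (not along the pixel's ray), 0 where there is no reading), "fx", "fy", "cx", "cy" (pixels), "R" (3x3) and "t" (3): a world point X has camera coordinates R X + t. Camera axes: x right, y down, z forward; pixel columns grow to the right and rows downward; lengths in m; the calibration is good to about 2 mm. A picture is of the moment at which its call begins.
- manip.sign_off(): hands the job in, once; it reports no verdict.
The state is a dict: "t": time; "q": joint angles; "qd": joint speeds; "tau": joint torques, N m; "tcp_pos": TCP position; "tool_rot": TCP orientation; "force": force on the tool from outside, world axes, zero at the start; "ft_torque": the same for the moment, N m; "finger_gap": opening from 0.0 (shut) to 1.0 (fully open).
Only numpy, scipy, OpenCV 4.12 (cv2) and the standard library are available. Lean on these libraries where they do the work, as an engineer would, in place of code of your own. Each camera call takes 0.05 s, during which the arm holds its last target.

## Working session

There is one attempt and no reset: what is moved stays moved. The work goes in short steps, Python scripts to look and compute and a tool call to move; the robot and the scene stay as the last step left them, time stands still between calls to the robot, and variables do not carry over. Pictures are saved under pics/ and viewed, and the job is handed in when it is done.

Besides the shell and the picture viewer there is one more tool, called after "Call:" as a command line: name --argument value ..., lists and objects as JSON in quotes. drive_tool: Moves the arm, as the interface text tells. Its arguments: {"type":"object","properties":{"deltas":{"type":"array"},"hand":{"type":"number"},"squeeze":{"type":"number"}},"required":["deltas"]}

```bash
mkdir -p pics; cat > h.py <<'E'
import numpy as np, cv2, pickle
from station import manip
def snap(n,tag):
    s=manip.snapshot(n); pickle.dump(s,open(f'{tag}.pkl','wb'))
    cv2.imwrite(f'pics/{tag}.png',s['frame'][:,:,::-1]); return s
def load(tag): return pickle.load(open(f'{tag}.pkl','rb'))
def ray(s,u,v):
    R=np.array(s['R']);t=np.array(s['t']); d=R.T@np.array([(u-s['cx'])/s['fx'],(v-s['cy'])/s['fy'],1]); return -R.T@t,d
def onz(s,u,v,z):
    o,d=ray(s,u,v); return o+d*(z-o[2])/d[2]
def cloud(s):
    vv,uu=np.mgrid[:480,:640]; d=s['depth']
    P=np.stack([(uu-s['cx'])/s['fx']*d,(vv-s['cy'])/s['fy']*d,d],-1)
    W=(P-np.array(s['t']))@np.array(s['R']); W[d==0]=np.nan; return W
def proj(s,X):
    c=np.array(s['R'])@np.array(X)+s['t']; return s['fx']*c[0]/c[2]+s['cx'],s['fy']*c[1]/c[2]+s['cy']
E
python3 - <<'E'
from h import *
print(manip.sense())
for n in('top','side'):
    s=snap(n,n+'0'); o,d=ray(s,320,240); print(n,o,d)
E
```

```text
{'t': 0.0, 'q': array([-1.31151164e+00,  5.28442929e-01,  1.43390601e+00, -2.42272154e-05,
        1.18140914e+00, -1.78485381e-01]), 'qd': array([ 2.62392709e-05, -7.08766441e-04, -6.14857870e-04, -3.74824839e-04,
        1.84451720e-05,  1.56281098e-04]), 'tau': array([ 9.34997151e-04, -4.42340863e+01, -1.78023899e+01, -2.34655254e-04,
        8.52475612e-03, -5.41406237e-06]), 'tcp_pos': array([ 0.26479153, -0.56534033,  0.23034672]), 'tool_rot': array([ 9.76138588e-01,  2.17145769e-01, -5.49221095e-05, -1.08137952e-03]), 'force': array([ 0.14384655, -0.73564527,  0.49544602]), 'ft_torque': array([0.0126363 , 0.02345292, 0.0292248 ]), 'finger_gap': 1.0043800701032541}
top [0.34095763 0.08459761 1.43055206] [ 0.154255    0.00661736 -0.9880227 ]
side [0.25077287 1.03873071 1.03642553] [ 0.2368904  -0.68246681 -0.69182398]
```

View pics/top0.png

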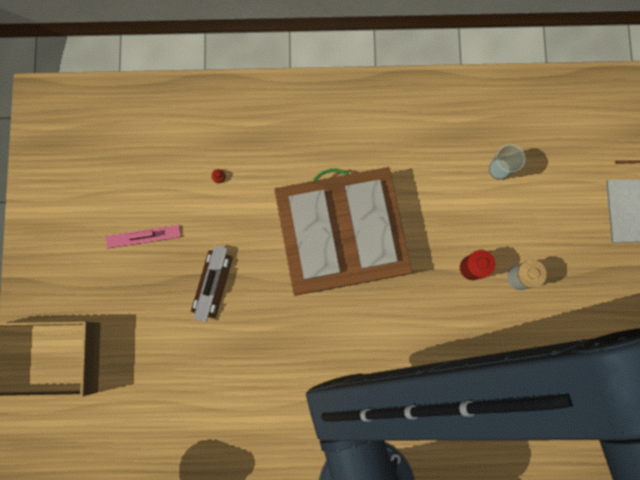

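View pics/side0.png

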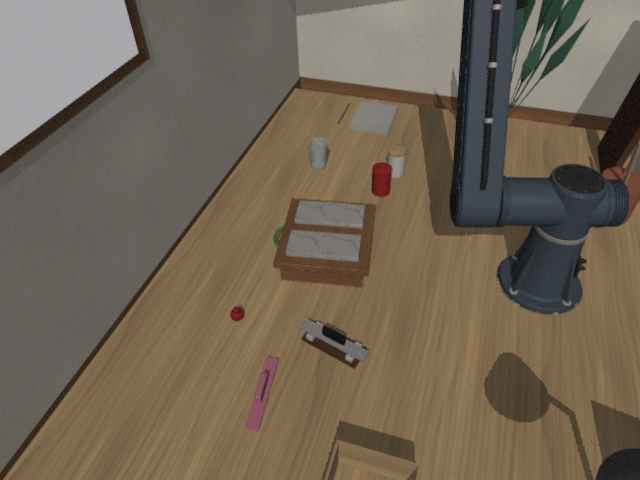

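Top view: separator-shaped things are the steel one at (211,283) in brown clips and the pink one at (144,237); the bare steel one is meant. The jar-shaped things are the pale one with a wooden lid at (528,274) and the red one at (478,265); the pale one is meant. The shelf is at (343,230), the tumbler at (507,161) and the cap at (219,176).

```bash
python3 - <<'E'
from h import *
s=load('top0'); W=cloud(s); f=s['frame']
a=cv2.resize(f[230:335,165:265],None,fx=4,fy=4,interpolation=2); b=cv2.resize(f[230:335,450:550],None,fx=4,fy=4,interpolation=2)
cv2.imwrite('pics/crop0.png',np.hstack([a,b])[:,:,::-1])
cv2.imwrite('pics/shelf0.png',cv2.resize(f[155:305,265:420],None,fx=3.8,fy=3.8,interpolation=2)[:,:,::-1])
for tag in('top0','side0'):
    s=load(tag); print(tag,s['fx'],s['cx'],s['cy'])
    W=cloud(s); hsv=cv2.cvtColor(s['frame'],cv2.COLOR_RGB2HSV)
    z=W[...,2]; print('table z',np.nanmedian(z))
    # rests : z 80-100mm grey
    m=((z>0.075)&(z<0.1)&(hsv[...,1]<60)&(abs(W[...,0]-.55)<.3)&(abs(W[...,1]-.05)<.25)).astype(np.uint8)
    n,l,st,c=cv2.connectedComponentsWithStats(m)
    for i in range(1,n):
        if st[i,4]>150:
            P=W[l==i]; r=cv2.minAreaRect((P[:,:2]*1000).astype(np.float32)); print('stone',st[i],r,P.mean(0))
    m=((z>0.055)&(z<0.1)&(abs(W[...,0]-.58)<.25)&(abs(W[...,1]-.07)<.2)).astype(np.uint8)
    n,l,st,c=cv2.connectedComponentsWithStats(m)
    for i in range(1,n):
        if st[i,4]>800:
            P=W[l==i]; r=cv2.minAreaRect((P[:,:2]*1000).astype(np.float32)); print('shelf',st[i],r)
    # objects above z .0.02
    m=((z>0.013)&(z<.13)).astype(np.uint8)
    n,l,st,c=cv2.connectedComponentsWithStats(m)
    for i in range(1,n):
        if st[i,4]>40:
            P=W[l==i]; r=cv2.minAreaRect((P[:,:2]*1000).astype(np.float32)); print('obj',st[i],np.round(r[0]),np.round(r[1]),round(r[2],1),'zmax',np.nanpercentile(P[:,2],98).round(3))
E
```

```text
top0 609.9749650652993 321.7432903169034 242.66482372503336
table z 0.0002844896912070462
stone [ 345  180   52   88 3012] ((587.9440307617188, -20.572006225585938), (190.5247802734375, 83.0179443359375), 9.954351425170898) [ 0.58560194 -0.01976406  0.08850277]
stone [ 289  190   50   89 2990] ((565.5279541015625, 107.56416320800781), (190.41847229003906, 80.62153625488281), 9.793367385864258) [0.56377514 0.10760686 0.08988771]
shelf [  274   167   138   129 12959] ((577.2314453125, 43.86351013183594), (251.41795349121094, 270.84033203125), 9.764608383178711)
obj [489 144  36  35 779] [ 728. -338.] [64. 66.] 43.7 zmax 0.098
obj [  274   167   138   129 13096] [591.  46.] [279. 271.] 9.8 zmax 0.094
obj [211 169  14  13 125] [723. 336.] [31. 31.] 13.0 zmax 0.035
obj [127 230  28  10 172] [583. 514.] [18. 59.] 5.5 zmax 0.037
obj [ 193  245   37   77 1187] [466. 350.] [ 57. 177.] 75.4 zmax 0.055
obj [460 250  35  30 799] [ 492. -260.] [61. 59.] 87.9 zmax 0.102
obj [508 260  38  30 873] [ 467. -370.] [61. 62.] 26.9 zmax 0.102
obj [   0  321   99   77 1828] [301. 712.] [160. 210.] 0.0 zmax
[... 1169 characters left out ...]
5. 67.] 7.1 zmax 0.127
obj [599 117  30  63 993] [-200. -529.] [392.  63.] 82.2 zmax 0.13
obj [308 136  20  31 500] [ 727. -338.] [63. 75.] 32.4 zmax 0.095
obj [ 372  145   35   49 1011] [ 476. -315.] [182.  61.] 76.6 zmax 0.1
obj [625 183  15  37 209] [-225. -307.] [43. 49.] 80.2 zmax 0.129
obj [ 273  198  103   86 7197] [589.  47.] [280. 281.] 9.7 zmax 0.092
obj [ 501  238   86   72 2963] [-1. 28.] [158. 194.] 75.9 zmax 0.127
obj [231 306  13  12 106] [719. 339.] [31. 31.] 35.5 zmax 0.032
obj [ 300  318   70   44 1065] [464. 352.] [ 51. 179.] 74.4 zmax 0.053
obj [256 373  12  28 195] [578. 516.] [13. 61.] 7.4 zmax 0.035
obj [ 325  439   96   41 1904] [299. 649.] [ 79. 160.] 89.9 zmax 0.092
```

View pics/crop0.png

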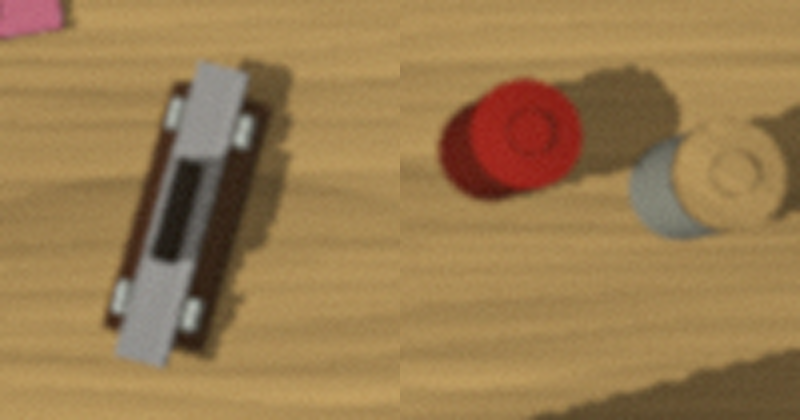

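View pics/shelf0.png

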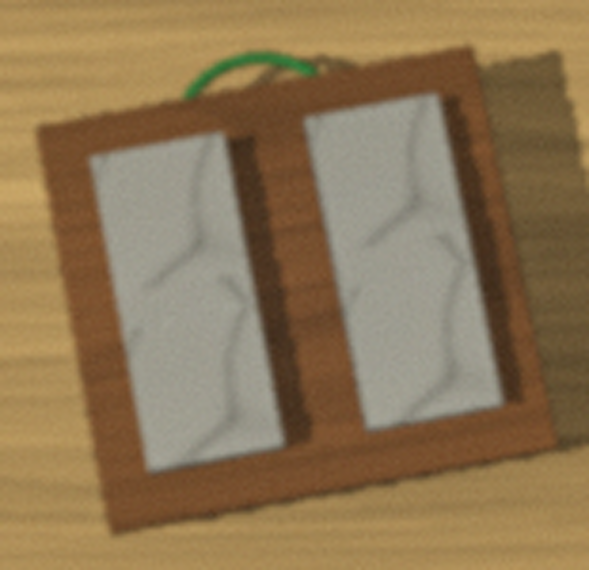

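The crops confirm both picks: the bare steel strip with black rib (left) and the pale jar with wooden lid (right). Next I'll refine the positions.

```bash
python3 - <<'E'
from h import *
for tag in('top0','side0'):
    s=load(tag); W=cloud(s); hsv=cv2.cvtColor(s['frame'],cv2.COLOR_RGB2HSV); z=W[...,2]
    print(tag)
    # stones tops -> ray onto z=.09
    for c0 in((.564,.109),(.586,-.019)):
        a=np.radians(9.8); X=W[...,0]-c0[0];Y=W[...,1]-c0[1]
        lx=X*np.cos(a)+Y*np.sin(a); ly=-X*np.sin(a)+Y*np.cos(a)
        pr=[]
        for k in np.arange(-.085,.09,.017):
            m=(abs(lx-k)<.0085)&(abs(ly)<.03)&(z>.07); pr.append((np.nanmedian(z[m])*1000).round(1))
        print(c0,pr)
        mm=((abs(lx)<.11)&(abs(ly)<.05)&(hsv[...,1]<70)&(hsv[...,2]>105)&(z>.08)).astype(np.uint8)
        v,u=np.nonzero(mm); P=np.array([onz(s,x,y,.0895)[:2]*1000 for x,y in zip(u,v)],np.float32); print(len(u),cv2.minAreaRect(P))
    # separator: rib black, strip gray
    near=(abs(W[...,0]-.466)<.1)&(abs(W[...,1]-.35)<.06)
    for nm,m,h in (('rib',near&(hsv[...,2]<60)&(z>.044),.052),('strip',near&(z>.021)&(z<.032)&(hsv[...,1]<70)&(hsv[...,2]>90),.026)):
        v,u=np.nonzero(m); P=np.array([onz(s,x,y,h)[:2]*1000 for x,y in zip(u,v)],np.float32); print(nm,len(u),cv2.minAreaRect(P),P.mean(0))
    for nm,c in(('jar',(.467,-.37)),('red',(.492,-.26))):
        m=(np.hypot(W[...,0]-c[0],W[...,1]-c[1])<.05)&(abs(z-.092)<.006)
        v,u=np.nonzero(m); P=np.array([onz(s,x,y,.092)[:2]*1000 for x,y in zip(u,v)],np.float32); print(nm,len(u),cv2.minEnclosingCircle(P),P.mean(0))
E
```

```text
top0
(0.564, 0.109) [np.float64(89.6), np.float64(89.8), np.float64(90.1), np.float64(89.8), np.float64(90.0), np.float64(89.6), np.float64(89.4), np.float64(90.2), np.float64(90.3), np.float64(89.4), np.float64(90.2)]
3001 ((564.9256591796875, 107.99739074707031), (190.95022583007812, 79.58417510986328), 9.779326438903809)
(0.586, -0.019) [np.float64(86.7), np.float64(87.9), np.float64(88.4), np.float64(89.0), np.float64(89.2), np.float64(90.2), np.float64(90.2), np.float64(88.9), np.float64(88.6), np.float64(88.2), np.float64(87.4)]
2999 ((586.854736328125, -19.582134246826172), (190.1142120361328, 80.6749038696289), 9.684747695922852)
rib 111 ((464.3902587890625, 347.9653625488281), (10.34494400024414, 55.773780822753906), 74.541259765625) [464.1787  348.14276]
strip 800 ((464.9761047363281, 348.97698974609375), (49.52903366088867, 175.4994659423828), 74.45951843261719) [463.6963  349.87347]
jar 528 ((467.6224670410156, -369.4339294433594), 31.581226348876953) [ 466.68253 -369.59723]
red 532 ((491.7193908691406, -259.73699951171875), 31.273944854736328) [ 491.9287  -259.48242]
sid
[... 394 characters left out ...]
p.float64(88.5), np.float64(88.7), np.float64(89.5), np.float64(89.3), np.float64(88.5), np.float64(87.5), np.float64(87.4), np.float64(86.3)]
1343 ((583.6846313476562, -12.070571899414062), (188.412841796875, 93.12240600585938), 9.923859596252441)
rib 139 ((461.37689208984375, 354.828369140625), (16.604183197021484, 60.786251068115234), 72.94071197509766) [460.9933  354.71274]
strip 676 ((462.8879089355469, 352.8782958984375), (47.168914794921875, 176.6317138671875), 74.33020782470703) [459.14468 355.58197]
jar 162 ((462.25152587890625, -365.420654296875), 34.238887786865234) [ 463.4131 -364.1542]
red 175 ((488.85809326171875, -256.01580810546875), 33.21977233886719) [ 488.0346  -253.87178]
```

The depth profile suggests the right rest is crowned: its ends are about 3 mm lower, while the left is level. The press test will decide it. First I go to the separator.

```bash
cat > to.py <<'E'
# usage: to.py x y z phi [x y z phi ...] (mm, deg)
import sys
from h import *
from scipy.spatial.transform import Rotation as Ro
s=manip.sense(); R=Ro.from_quat(s['tool_rot']).as_matrix(); p=s['tcp_pos']*1000
phi=np.degrees(np.arctan2(R[1,0],R[0,0]))
print('t',s['t'].round(2),'p',p.round(1),'phi',phi.round(2),'tilt',R[:2,2].round(4),'F',s['force'].round(2),'q',s['q'].round(2),'gap',round(s['finger_gap']*85.4,1))
a=list(map(float,sys.argv[1:]))
for i in range(0,len(a),4):
    d=R.T@(np.array(a[i:i+3])-p)/10; print((d).round(2),'turn',round(-((a[i+3]-phi+180)%360-180),2))
E
python3 to.py 550 0 230 10 463.5 349.5 120 -15.5
```

```text
Traceback (most recent call last):
  File "to.py", line 7, in <module>
    print('t',s['t'].round(2),'p',p.round(1),'phi',phi.round(2),'tilt',R[:2,2].round(4),'F',s['force'].round(2),'q',s['q'].round(2),'gap',round(s['finger_gap']*85.4,1))
              ^^^^^^^^^^^^
AttributeError: 'float' object has no attribute 'round'
```

```bash
sed -i "s/s\['t'\].round(2)/round(s['t'],2)/" to.py
python3 to.py 550 0 230 10 463.5 349.5 120 -15.5
```

```text
t 0.1 p [ 264.9 -565.4  230.4] phi 25.09 tilt [-0.0005  0.0019] F [-0.37 -0.28  0.86] q [-1.31  0.53  1.43  0.    1.18 -0.18] gap 85.1
[ 49.8  -39.12   0.14] turn 15.09
[ 56.78 -74.42  11.2 ] turn 40.59
```

Call:
drive_tool --deltas '[2, -1.5, 0, 2, 6, -4.5, 0, 5, 10, -8, 0, 10, 14, -11, 0, 15, 18, -14, 0, 20, 22, -17.3, 0, 24, 26, -20.4, 0, 28, 30, -23.6, 0, 32, 34, -26.7, 0, 35, 38, -30, 0, 38, 42, -33, 0, 40, 46, -36, 0, 40.6]' --hand 8.5

```text
t: 1.3
tcp_pos: [0.5248, -0.0504, 0.2311]
tool_rot: [0.991, -0.135, -0.001, -0.001]
force: [0.4, -1.3, 0.1]
finger_gap: 0.995
```

```bash
python3 to.py 463.5 349.5 180 -15.5
```

```text
t 1.3 p [524.8 -50.4 231.1] phi -15.56 tilt [-0.001  0.002] F [ 0.35 -1.34  0.09] q [-0.31  0.4   1.68  0.    1.07  1.53] gap 85.0
[-16.63 -36.88   5.19] turn -0.06
```

Call:
drive_tool --deltas '[-1.5, -3.5, 0, 0, -3.5, -7.7, 0, 0, -5.3, -11.8, 0, 0, -7.1, -15.7, 1, 0, -8.9, -19.7, 2, 0, -10.7, -23.7, 3, 0, -12.5, -27.7, 4, 0, -14.3, -31.7, 5, 0, -15.8, -35.2, 6, 0, -16.63, -36.88, 8, 0, -16.63, -36.88, 11, 0, -16.63, -36.88, 13, 0]'

```text
t: 2.5
tcp_pos: [0.4619, 0.3503, 0.0999]
tool_rot: [0.991, -0.134, -0.002, -0.0]
force: [-0.4, 0.4, -0.4]
finger_gap: 0.996
```

```bash
python3 to.py 463.5 349.5 32 -15.5; python3 -c "
from h import *
snap('top','top1');snap('side','side1')
a=cv2.resize(load('top1')['frame'][220:340,150:270],None,fx=3.3,fy=3.3); b=cv2.resize(load('side1')['frame'][260:380,270:390],None,fx=3.3,fy=3.3)
cv2.imwrite('pics/c1.png',np.hstack([a,b])[:,:,::-1])"
```

```text
t 2.5 p [461.9 350.3  99.9] phi -15.44 tilt [-0.0032  0.0008] F [-0.38  0.36 -0.39] q [0.46 0.65 1.66 0.   0.84 2.29] gap 85.1
[0.19 0.04 6.79] turn 0.06
```

View pics/c1.png

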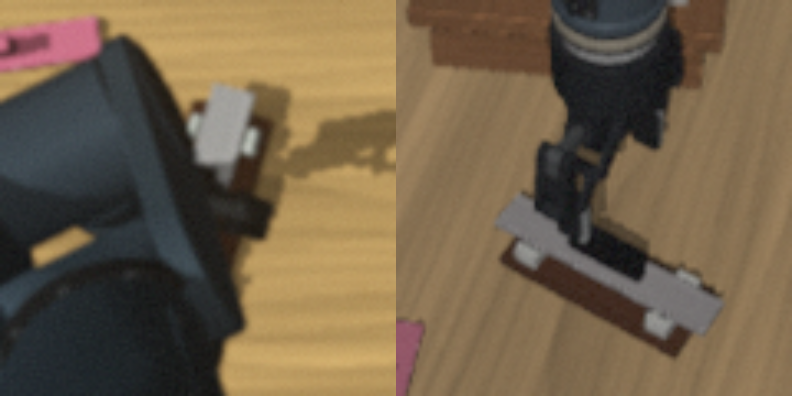

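The gripper straddles the rib. In the left crop it is over the strip's middle, and in the right crop the fingers are on both sides of it. Now descend and grip.

Call:
drive_tool --deltas '[0.1, 0, 2, 0, 0.19, 0.04, 4, 0, 0.19, 0.04, 6, 0, 0.19, 0.04, 6.8, 0, 0.19, 0.04, 6.8, 0]' --hand 8.5

```text
t: 3.1
tcp_pos: [0.4618, 0.3475, 0.0304]
tool_rot: [0.991, -0.135, -0.004, 0.002]
force: [-0.7, 0.3, 0.2]
finger_gap: 0.998
```

Call:
drive_tool --deltas '[0, 0, 0, 0, 0, 0, 0, 0, 0, 0, 0, 0, 0, 0, 0, 0, 0, 0, 0, 0, 0, 0, 0, 0, 0, 0, 0, 0, 0, 0, 0, 0]' --hand 0.8 --squeeze 25

```text
t: 3.9
tcp_pos: [0.4623, 0.3479, 0.031]
tool_rot: [0.991, -0.135, -0.004, 0.001]
force: [-0.2, 0.5, 5.5]
finger_gap: 0.131
```

```bash
python3 to.py 463.5 349.5 32 -15.5; python3 -c "
from h import *
snap('side','side2')
b=cv2.resize(load('side2')['frame'][280:380,270:390],None,fx=5,fy=5)
cv2.imwrite('pics/c2.png',b[:,:,::-1])"
```

```text
t 3.9 p [462.3 347.9  31. ] phi -15.55 tilt [-0.0079 -0.0012] F [-0.16  0.52  5.55] q [0.45 0.76 1.68 0.   0.71 2.29] gap 11.2
[ 0.08 -0.19 -0.1 ] turn -0.05
```

View pics/c2.png

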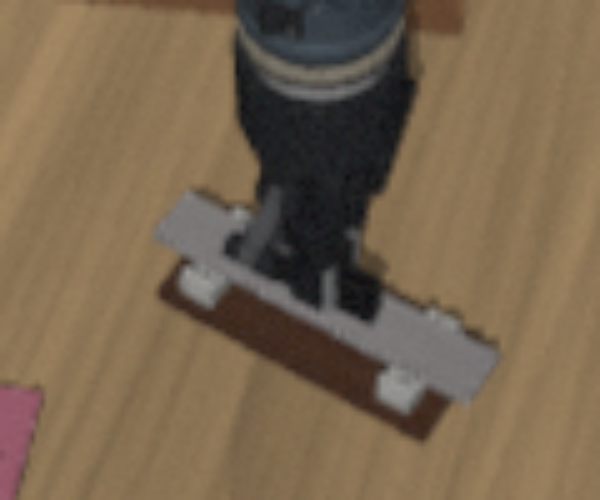

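Gripped, with an 11 mm opening on the rib. Lift.

Call:
drive_tool --deltas '[0, 0, -0.5, 0, 0, 0, -2, 0, 0, 0, -4, 0, 0, 0, -6.5, 0, 0, 0, -9, 0, 0, 0, -11.5, 0, 0, 0, -13, 0, 0, 0, -13, 0]'

```text
t: 4.75
tcp_pos: [0.4645, 0.3486, 0.1639]
tool_rot: [0.991, -0.135, -0.002, -0.0]
force: [0.0, 0.8, -3.0]
finger_gap: 0.134
```

```bash
python3 to.py 585.5 -19 160 9.75 ; python3 -c "
from h import *
snap('side','side3')
b=cv2.resize(load('side3')['frame'][240:380,260:400],None,fx=4,fy=4)
cv2.imwrite('pics/c3.png',b[:,:,::-1])"
```

```text
t 4.75 p [464.5 348.6 163.9] phi -15.54 tilt [-0.0031  0.001 ] F [ 0.03  0.76 -3.  ] q [0.45 0.55 1.61 0.   0.98 2.29] gap 11.5
[21.51 32.17  0.32] turn -25.29
```

View pics/c3.png

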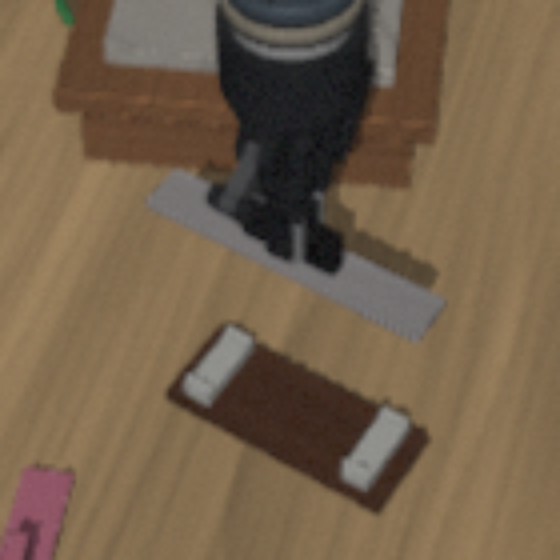

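The separator hangs level and clear of the clips. Next I carry it over the right rest.

Call:
drive_tool --deltas '[0.6, 1, 0, -1, 2, 3, 0, -3, 4, 6, 0, -6, 6.2, 9.3, 0, -9, 8.5, 12.7, 0, -12, 10.8, 16.1, 0, -15, 13, 19.5, 0, -18, 15.3, 22.9, 0, -20, 17.5, 26.2, 0, -22, 19.4, 29, 0, -24, 20.8, 31.2, 0, -25, 21.5, 32.2, 0, -25.3]'

```text
t: 6.0
tcp_pos: [0.5841, -0.0221, 0.1603]
tool_rot: [0.996, 0.084, -0.004, -0.0]
force: [0.7, 0.5, -2.1]
finger_gap: 0.132
```

Call:
drive_tool --deltas '[0, 0, 0, 0, 0, 0, 0, 0]'

```text
t: 6.2
tcp_pos: [0.5829, -0.0213, 0.1593]
tool_rot: [0.996, 0.084, -0.005, -0.001]
force: [-0.4, -0.6, -2.8]
finger_gap: 0.136
```

```bash
python3 to.py 585.5 -19 104 9.75 ; python3 -c "
from h import *
snap('side','side4');snap('top','top4')
a=cv2.resize(load('top4')['frame'][150:310,260:420],None,fx=2.5,fy=2.5)
b=cv2.resize(load('side4')['frame'][140:300,250:410],None,fx=2.5,fy=2.5)
cv2.imwrite('pics/c4.png',np.hstack([a,b])[:,:,::-1])"
```

```text
t 6.2 p [582.9 -21.3 159.3] phi 9.59 tilt [-0.0111  0.0009] F [-0.41 -0.63 -2.84] q [-0.23  0.57  1.6  -0.    0.99  1.18] gap 11.6
[ 0.36 -0.17  5.53] turn -0.16
```

View pics/c4.png

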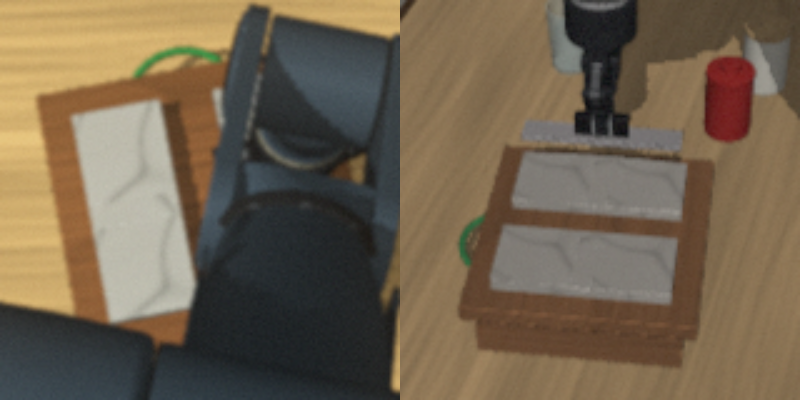

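```bash
cat > strip.py <<'E'
from h import *
import sys
s=load(sys.argv[1]); z0,z1=float(sys.argv[2]),float(sys.argv[3]); h=float(sys.argv[4])
W=cloud(s);hsv=cv2.cvtColor(s['frame'],cv2.COLOR_RGB2HSV)
m=(W[...,2]>z0)&(W[...,2]<z1)&(hsv[...,1]<70)&(hsv[...,2]>85)&(abs(W[...,0]-.58)<.12)&(abs(W[...,1]+.02)<.05)
n,l,st,_=cv2.connectedComponentsWithStats(m.astype(np.uint8)); k=1+np.argmax(st[1:,4]); print(st[1:])
v,u=np.nonzero(m); P=W[m]; print(cv2.minAreaRect((P[:,:2]*1000).astype(np.float32)),P.mean(0))
a=np.radians(9.75); lx=P[:,0]*np.cos(a)+P[:,1]*np.sin(a)
print('zfit slope',np.polyfit(lx-lx.mean(),P[:,2],1))
Q=np.array([onz(s,x,y,h)[:2]*1000 for x,y in zip(u,v)],np.float32); print('ray',cv2.minAreaRect(Q))
E
python3 strip.py side4 .140 .165 .155
```

```text
[[299 188  64  12 421]]
((582.664306640625, -18.237613677978516), (175.18203735351562, 39.43903732299805), 9.327729225158691) [ 0.58149267 -0.01532076  0.15279148]
zfit slope [-0.00052668  0.15279148]
ray ((581.8116455078125, -14.867828369140625), (174.9920196533203, 36.088951110839844), 9.961094856262207)
```

Call:
drive_tool --deltas '[0.1, -0.05, 0.8, 0, 0.25, -0.12, 2, 0, 0.36, -0.17, 3.2, -0.1, 0.36, -0.17, 4.2, -0.1, 0.36, -0.17, 4.8, -0.1, 0.36, -0.17, 5.2, -0.1, 0.36, -0.17, 5.2, -0.1]'

```text
t: 7.0
tcp_pos: [0.5854, -0.0183, 0.107]
tool_rot: [0.996, 0.085, -0.006, -0.001]
force: [0.3, 0.3, -1.5]
finger_gap: 0.132
```

```bash
python3 to.py 585.5 -19 102 9.75
```

```text
t 7.0 p [585.4 -18.3 107. ] phi 9.77 tilt [-0.0114  0.0009] F [ 0.26  0.28 -1.55] q [-0.22  0.65  1.63 -0.    0.88  1.18] gap 11.2
[0.   0.07 0.5 ] turn 0.02
```

Call:
drive_tool --deltas '[0, 0, 0.1, 0, 0, 0, 0.2, 0, 0, 0, 0.3, 0]'

```text
t: 7.3
tcp_pos: [0.5857, -0.0184, 0.1044]
tool_rot: [0.996, 0.085, -0.005, -0.001]
force: [0.2, -0.5, -2.8]
finger_gap: 0.133
```

Call:
drive_tool --deltas '[0, 0, 0.05, 0, 0, 0, 0.1, 0]'

```text
t: 7.5
tcp_pos: [0.5858, -0.0184, 0.1035]
tool_rot: [0.996, 0.085, -0.005, -0.001]
force: [0.5, 0.5, -2.3]
finger_gap: 0.132
```

Call:
drive_tool --deltas '[0, 0, 0.05, 0, 0, 0, 0.1, 0, 0, 0, 0.1, 0]'

```text
t: 7.8
tcp_pos: [0.5857, -0.0184, 0.1025]
tool_rot: [0.996, 0.085, -0.005, -0.001]
force: [0.2, 1.3, -3.4]
finger_gap: 0.135
```

Call:
drive_tool --deltas '[0, 0, 0.05, 0, 0, 0, 0.1, 0, 0, 0, 0.1, 0]'

```text
t: 8.1
tcp_pos: [0.5857, -0.0184, 0.1014]
tool_rot: [0.996, 0.085, -0.005, -0.001]
force: [-0.5, -0.3, -3.4]
finger_gap: 0.133
```

Call:
drive_tool --deltas '[0, 0, 0.05, 0, 0, 0, 0.1, 0, 0, 0, 0.1, 0]'

```text
t: 8.4
tcp_pos: [0.5858, -0.0184, 0.1007]
tool_rot: [0.996, 0.085, -0.005, -0.001]
force: [0.1, -0.0, 1.2]
finger_gap: 0.136
```

Call:
drive_tool --deltas '[0, 0, 0.05, 0, 0, 0, 0.05, 0]'

```text
t: 8.6
tcp_pos: [0.5858, -0.0184, 0.1006]
tool_rot: [0.996, 0.085, -0.005, -0.001]
force: [-1.8, 0.2, 1.2]
finger_gap: 0.135
```

Contact is felt: the force changed from −3.3 to +1.2 N. Release.

Call:
drive_tool --deltas '[0, 0, 0, 0, 0, 0, 0, 0, 0, 0, 0, 0, 0, 0, 0, 0, 0, 0, 0, 0]' --hand 4

```text
t: 9.1
tcp_pos: [0.5858, -0.0184, 0.1005]
tool_rot: [0.996, 0.085, -0.005, -0.001]
force: [-0.5, -0.3, 0.0]
finger_gap: 0.471
```

Call:
drive_tool --deltas '[0, 0, -1, 0, 0, 0, -3, 0, 0, 0, -5, 0, 0, 0, -5, 0]'

```text
t: 9.5
tcp_pos: [0.5886, -0.0189, 0.1538]
tool_rot: [0.996, 0.085, -0.002, 0.0]
force: [0.2, -0.2, 0.0]
finger_gap: 0.468
```

```bash
python3 to.py 585.5 -19 102 9.75;  python3 -c "
from h import *
snap('side','side5');snap('top','top5')
a=cv2.resize(load('top5')['frame'][150:310,260:420],None,fx=2.5,fy=2.5)
b=cv2.resize(load('side5')['frame'][140:300,250:410],None,fx=2.5,fy=2.5)
cv2.imwrite('pics/c5.png',np.hstack([a,b])[:,:,::-1])"; python3 strip.py side5 .0925 .1 .096
```

```text
t 9.5 p [588.6 -18.9 153.8] phi 9.77 tilt [-0.003 -0.001] F [ 0.25 -0.25  0.04] q [-0.22  0.58  1.6  -0.    0.97  1.18] gap 39.9
[-0.29 -0.05  5.18] turn 0.02
[[343 203   1   1   1]
 [298 204  64  12 323]
 [329 216   1   1   1]
 [333 217   2   1   2]
 [318 218   1   1   1]]
((585.0973510742188, -13.960487365722656), (177.62086486816406, 61.564884185791016), 18.37004852294922) [ 0.58500349 -0.01362464  0.09513916]
zfit slope [-0.00036703  0.09513916]
ray ((584.0389404296875, -10.994857788085938), (177.43917846679688, 62.24607849121094), 18.555204391479492)
```

View pics/c5.png

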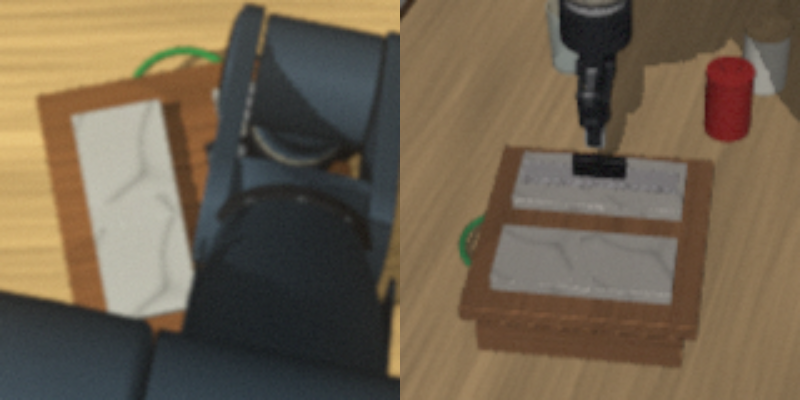

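The separator lies level and free on the right rest (rib at about (600,165) in the right crop). Next I shut the fingers and go to the far end.

```bash
python3 to.py 655 -6.6 150 9.75 655 -6.6 103 9.75
```

```text
t 9.6 p [586.5 -18.5 151.1] phi 9.77 tilt [-0.0084  0.0002] F [-0.48  0.55  0.18] q [-0.22  0.58  1.6  -0.    0.97  1.18] gap 40.0
[ 6.95 -0.01  0.06] turn 0.02
[6.99 0.   4.76] turn 0.02
```

Call:
drive_tool --deltas '[1.5, 0, 0, 0, 3.5, 0, 0, 0, 5.5, 0, 0, 0, 6.95, 0, 0, 0, 6.97, 0, 1, 0, 6.98, 0, 2.5, 0, 6.99, 0, 3.8, 0, 6.99, 0, 4.4, 0, 6.99, 0, 4.5, 0, 6.99, 0, 4.5, 0]' --hand 0

```text
t: 10.6
tcp_pos: [0.6547, -0.0067, 0.1052]
tool_rot: [0.996, 0.085, -0.005, -0.001]
force: [-0.9, 0.4, 0.6]
finger_gap: -0.004
```

```bash
python3 to.py 655 -6.6 98 9.75
```

```text
t 10.6 p [654.7  -6.7 105.2] phi 9.76 tilt [-0.0091  0.0003] F [-0.88  0.41  0.63] q [-0.18  0.72  1.45 -0.    0.98  1.22] gap -0.4
[ 0.04 -0.    0.72] turn 0.01
```

Call:
drive_tool --deltas '[0, 0, 0.2, 0, 0, 0, 0.4, 0, 0, 0, 0.6, 0, 0, 0, 0.6, 0]'

```text
t: 11.0
tcp_pos: [0.6545, -0.0067, 0.0991]
tool_rot: [0.996, 0.085, -0.005, -0.001]
force: [0.3, 0.7, 0.3]
finger_gap: -0.0
```

Call:
drive_tool --deltas '[0, 0, 0.1, 0, 0, 0, 0.15, 0]'

```text
t: 11.2
tcp_pos: [0.6545, -0.0067, 0.0976]
tool_rot: [0.996, 0.085, -0.005, -0.001]
force: [-0.1, -0.2, 0.1]
finger_gap: -0.0
```

Call:
drive_tool --deltas '[0, 0, 0.05, 0, 0, 0, 0.1, 0]'

```text
t: 11.4
tcp_pos: [0.6545, -0.0067, 0.0966]
tool_rot: [0.996, 0.085, -0.005, -0.001]
force: [-0.3, 0.3, 0.9]
finger_gap: 0.002
```

Call:
drive_tool --deltas '[0, 0, 0.05, 0, 0, 0, 0.1, 0]'

```text
t: 11.6
tcp_pos: [0.6546, -0.0067, 0.0956]
tool_rot: [0.996, 0.085, -0.005, -0.001]
force: [-0.3, -0.1, 0.7]
finger_gap: 0.003
```

Call:
drive_tool --deltas '[0, 0, 0.05, 0, 0, 0, 0.1, 0]'

```text
t: 11.8
tcp_pos: [0.6546, -0.0067, 0.0946]
tool_rot: [0.996, 0.085, -0.004, -0.001]
force: [0.0, 0.5, 0.5]
finger_gap: 0.0
```

Call:
drive_tool --deltas '[0, 0, 0.05, 0, 0, 0, 0.05, 0]'

```text
t: 12.0
tcp_pos: [0.6547, -0.0067, 0.0942]
tool_rot: [0.996, 0.085, -0.004, -0.001]
force: [1.3, 0.2, 0.1]
finger_gap: 0.003
```

Call:
drive_tool --deltas '[0, 0, 0.05, 0, 0, 0, 0.05, 0]'

```text
t: 12.2
tcp_pos: [0.6547, -0.0066, 0.0937]
tool_rot: [0.996, 0.085, -0.004, -0.001]
force: [0.5, 0.4, 1.1]
finger_gap: -0.005
```

Call:
drive_tool --deltas '[0, 0, 0.05, 0, 0, 0, 0.05, 0]'

```text
t: 12.4
tcp_pos: [0.6548, -0.0066, 0.0934]
tool_rot: [0.996, 0.085, -0.004, -0.001]
force: [-0.9, -0.8, 1.4]
finger_gap: 0.0
```

Call:
drive_tool --deltas '[0, 0, 0.05, 0, 0, 0, 0.05, 0]'

```text
t: 12.6
tcp_pos: [0.6548, -0.0066, 0.0932]
tool_rot: [0.996, 0.085, -0.004, -0.0]
force: [-1.3, -0.5, 4.1]
finger_gap: -0.004
```

Call:
drive_tool --deltas '[0, 0, 0.05, 0, 0, 0, 0.05, 0]'

```text
t: 12.8
tcp_pos: [0.6548, -0.0066, 0.0931]
tool_rot: [0.996, 0.085, -0.004, -0.0]
force: [-1.1, 0.3, 5.2]
finger_gap: -0.002
```

```bash
python3 -c "
from h import *
for i in range(3): print(manip.sense()['force']); snap('side','side6')
b=cv2.resize(load('side6')['frame'][190:250,270:380],None,fx=7,fy=7)
cv2.imwrite('pics/c6.png',b[:,:,::-1])"; python3 strip.py side6 .0905 .1 .095
```

```text
[-1.13317834  0.32817706  5.1771082 ]
[-1.73385477  0.09999037  5.81905298]
[-0.46644659  1.1824716   5.68476507]
[[318 203   1   1   1]
 [342 203   1   1   1]
 [298 205   6   8  21]
 [306 205  56  12 300]
 [342 205   2   1   2]
 [300 214   1   1   1]
 [318 216   2   1   2]
 [323 217   2   2   2]
 [326 217   1   1   1]
 [331 217   1   1   1]
 [333 217   1   1   1]
 [352 217   1   1   1]
 [314 218   1   1   1]
 [331 219   1   1   1]
 [335 219   1   1   1]
 [339 220   2   2   2]]
((585.6058349609375, -16.11121368408203), (175.2971954345703, 76.77412414550781), 6.746894836425781) [ 0.5728958  -0.013291    0.09475513]
zfit slope [-0.02564718  0.09475513]
ray ((584.6239624023438, -11.568408966064453), (173.6561737060547, 77.25875091552734), 6.627141952514648)
```

View pics/c6.png

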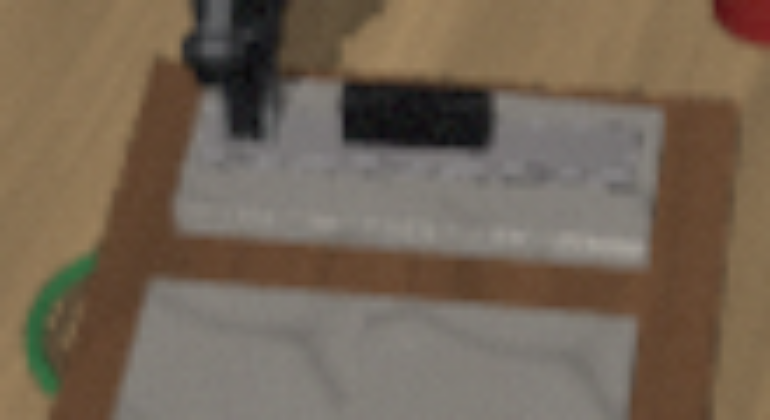

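At the far end the tip sank about 3 mm against only ~1 N, then met a stop with a steep rise to 5 N. The strip leans in the depth image (slope −0.026). That is rocking. Now the near end.

Call:
drive_tool --deltas '[0, 0, -0.3, 0, 0, 0, -1, 0, 0, 0, -2.5, 0, 0, 0, -4.5, 0, 0, 0, -4.7, 0, 0, 0, -4.7, 0]'

```text
t: 13.55
tcp_pos: [0.6559, -0.0068, 0.1412]
tool_rot: [0.996, 0.085, -0.003, -0.0]
force: [-0.6, 0.8, -0.3]
finger_gap: 0.003
```

```bash
python3 to.py 517 -30.4 140 9.75 517 -30.4 100 9.75
```

```text
t 13.55 p [655.9  -6.8 141.2] phi 9.76 tilt [-0.006  -0.0003] F [-0.57  0.8  -0.34] q [-0.18  0.67  1.42 -0.    1.05  1.22] gap 0.2
[-14.08  -0.03   0.2 ] turn 0.01
[-14.06  -0.02   4.2 ] turn 0.01
```

Call:
drive_tool --deltas '[-1.5, 0, 0, 0, -4.5, 0, 0, 0, -8, 0, 0, 0, -11.5, 0, 0, 0, -13.7, 0, 0, 0, -14.1, 0, 0.2, 0, -14.1, 0, 1.5, 0, -14.1, 0, 2.8, 0, -14.1, 0, 3.6, 0, -14.1, 0, 3.7, 0, -14.1, 0, 3.7, 0]'

```text
t: 14.65
tcp_pos: [0.5171, -0.0306, 0.1047]
tool_rot: [0.996, 0.085, -0.003, -0.0]
force: [-0.7, 0.0, -0.4]
finger_gap: -0.0
```

Call:
drive_tool --deltas '[0, 0, 0.2, 0, 0, 0, 0.2, 0]'

```text
t: 14.85
tcp_pos: [0.5174, -0.0307, 0.1028]
tool_rot: [0.996, 0.085, -0.003, -0.0]
force: [0.6, -0.2, -0.3]
finger_gap: -0.001
```

Call:
drive_tool --deltas '[0, 0, 0.2, 0, 0, 0, 0.4, 0, 0, 0, 0.5, 0]'

```text
t: 15.15
tcp_pos: [0.5174, -0.0306, 0.0977]
tool_rot: [0.996, 0.085, -0.003, -0.0]
force: [-0.3, -0.4, -0.1]
finger_gap: 0.004
```

Call:
drive_tool --deltas '[0, 0, 0.1, 0, 0, 0, 0.1, 0]'

```text
t: 15.35
tcp_pos: [0.5173, -0.0306, 0.0966]
tool_rot: [0.996, 0.085, -0.003, -0.0]
force: [0.2, -0.8, 0.8]
finger_gap: -0.004
```

Call:
drive_tool --deltas '[0, 0, 0.1, 0, 0, 0, 0.1, 0]'

```text
t: 15.55
tcp_pos: [0.5173, -0.0307, 0.0956]
tool_rot: [0.996, 0.085, -0.003, -0.0]
force: [0.3, 0.4, 0.6]
finger_gap: 0.002
```

Call:
drive_tool --deltas '[0, 0, 0.05, 0, 0, 0, 0.1, 0]'

```text
t: 15.75
tcp_pos: [0.5172, -0.0307, 0.0946]
tool_rot: [0.996, 0.085, -0.003, -0.0]
force: [-0.8, -0.1, 0.6]
finger_gap: -0.001
```

Call:
drive_tool --deltas '[0, 0, 0.05, 0, 0, 0, 0.05, 0]'

```text
t: 15.95
tcp_pos: [0.5172, -0.0307, 0.094]
tool_rot: [0.996, 0.085, -0.003, -0.0]
force: [-0.5, -0.1, 1.1]
finger_gap: 0.001
```

Call:
drive_tool --deltas '[0, 0, 0.05, 0, 0, 0, 0.05, 0]'

```text
t: 16.15
tcp_pos: [0.5172, -0.0307, 0.0936]
tool_rot: [0.996, 0.085, -0.003, -0.0]
force: [-0.8, -0.4, 1.3]
finger_gap: 0.001
```

Call:
drive_tool --deltas '[0, 0, 0.05, 0, 0, 0, 0.05, 0]'

```text
t: 16.35
tcp_pos: [0.5172, -0.0307, 0.0933]
tool_rot: [0.996, 0.085, -0.003, -0.0]
force: [-2.0, -0.6, 3.4]
finger_gap: 0.001
```

Call:
drive_tool --deltas '[0, 0, 0.05, 0, 0, 0, 0.05, 0]'

```text
t: 16.55
tcp_pos: [0.5172, -0.0307, 0.093]
tool_rot: [0.996, 0.085, -0.003, -0.0]
force: [-2.5, 0.7, 5.5]
finger_gap: 0.002
```

The near end rocked as well: about 3 mm at ~1 N, then stiff. So the right rest is crowned and the left is flat, and the separator can stay on the right one. Now to the jar.

Call:
drive_tool --deltas '[0, 0, -0.3, 0, 0, 0, -1.2, 0, 0, 0, -3.5, 0, 0, 0, -6.5, 0, 0, 0, -8.5, 0, 0, 0, -9, 0]'

```text
t: 17.15
tcp_pos: [0.5193, -0.031, 0.1856]
tool_rot: [0.996, 0.085, -0.0, 0.001]
force: [-0.3, -0.8, -0.4]
finger_gap: -0.001
```

```bash
python3 to.py 466 -369 180 77; python3 -c "
from h import *
snap('side','side7')
b=cv2.resize(load('side7')['frame'][130:250,270:410],None,fx=5,fy=5)
cv2.imwrite('pics/c7.png',b[:,:,::-1])"
```

```text
t 17.15 p [519.3 -31.  185.6] phi 9.79 tilt [-0.0005 -0.0018] F [-0.27 -0.85 -0.36] q [-0.27  0.45  1.74 -0.    0.95  1.13] gap -0.1
[-10.99  32.4    0.62] turn -67.21
```

View pics/c7.png

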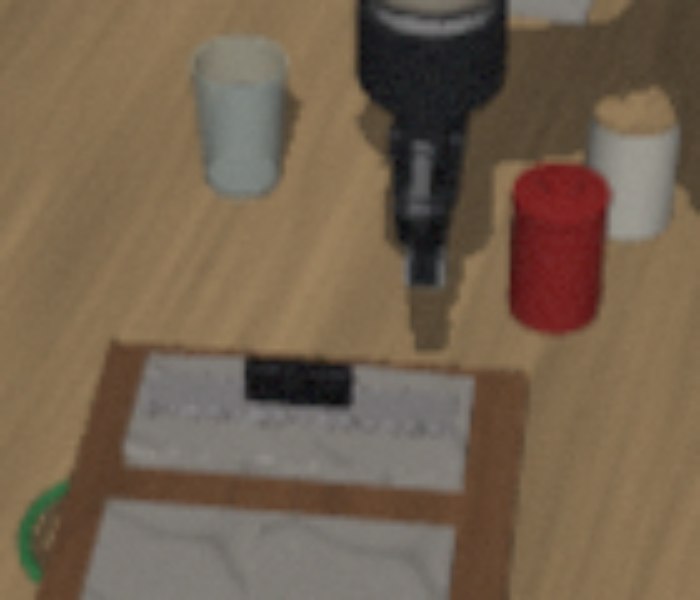

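The separator lies centred on the right rest (rib at about (300,380) in the crop) and everything else stands. Move above the jar.

Call:
drive_tool --deltas '[-0.4, 1, 0, -5, -1.3, 4, 0, -13, -2.5, 7.5, 0, -21, -3.8, 11, 0, -29, -5, 15, 0, -37, -6.3, 18.7, 0, -45, -7.6, 22.4, 0, -52, -8.9, 26, 0, -58, -10, 29.5, 0, -63, -10.8, 31.7, 0.3, -66, -11, 32.4, 0.6, -67.2, -11, 32.4, 0.6, -67.2]' --hand 8.5

```text
t: 18.4
tcp_pos: [0.4644, -0.3697, 0.1777]
tool_rot: [0.783, 0.621, -0.001, -0.001]
force: [-0.3, 0.6, -0.2]
finger_gap: 0.999
```

```bash
python3 to.py 466 -369 120 77 466 -369 39 77; python3 -c "
from h import *
snap('top','top8');snap('side','side8')
a=cv2.resize(load('top8')['frame'][200:350,420:600],None,fx=2.2,fy=2.2)
b=cv2.resize(load('side8')['frame'][60:210,300:480],None,fx=2.2,fy=2.2)
cv2.imwrite('pics/c8.png',np.hstack([a,b])[:,:,::-1])"
```

```text
t 18.4 p [ 464.4 -369.7  177.7] phi 76.85 tilt [-0.0035  0.0006] F [-0.27  0.58 -0.2 ] q [-0.86  0.55  1.56 -0.    1.03 -0.63] gap 85.3
[0.11 0.16 5.77] turn -0.15
[ 0.11  0.19 13.87] turn -0.15
```

View pics/c8.png

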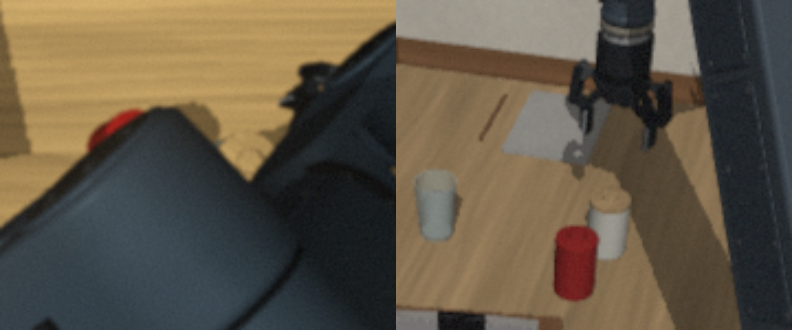

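The open gripper is above the pale jar, with the jaws roughly along world x and away from the red jar. Descend.

Call:
drive_tool --deltas '[0.05, 0.1, 1.5, 0, 0.11, 0.16, 4, 0, 0.11, 0.17, 5.5, -0.1, 0.11, 0.17, 5.8, -0.15, 0.11, 0.17, 5.8, -0.15]'

```text
t: 19.0
tcp_pos: [0.4666, -0.3662, 0.1201]
tool_rot: [0.782, 0.623, -0.001, -0.002]
force: [-0.8, 0.1, 0.7]
finger_gap: 0.991
```

```bash
python3 to.py 466 -369 39 77; python3 -c "
from h import *
snap('side','side9')
b=cv2.resize(load('side9')['frame'][90:210,320:460],None,fx=4,fy=4)
cv2.imwrite('pics/c9.png',b[:,:,::-1])"
```

```text
t 19.0 p [ 466.6 -366.2  120.1] phi 77.14 tilt [-0.0043  0.0021] F [-0.76  0.08  0.72] q [-0.85  0.63  1.61 -0.    0.91 -0.63] gap 84.7
[-0.3   0.04  8.11] turn 0.14
```

View pics/c9.png

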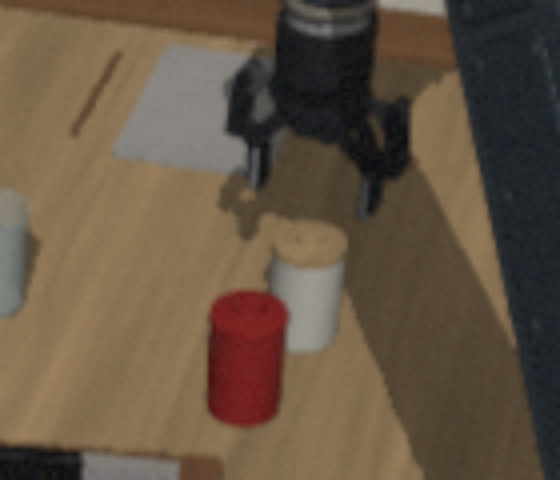

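The fingertips are centred over the lid (crop midpoint about x=313). Go down and grip.

Call:
drive_tool --deltas '[-0.15, 0, 1, 0, -0.3, 0.04, 3, 0, -0.3, 0.04, 5, 0, -0.3, 0.04, 7, 0, -0.3, 0.04, 8, 0.1, -0.3, 0.04, 8.1, 0.1, -0.3, 0.04, 8.1, 0.1]'

```text
t: 19.75
tcp_pos: [0.4668, -0.3701, 0.0401]
tool_rot: [0.782, 0.623, -0.001, -0.001]
force: [0.4, 0.7, -0.4]
finger_gap: 0.994
```

Call:
drive_tool --deltas '[0, 0, 0, 0, 0, 0, 0, 0, 0, 0, 0, 0, 0, 0, 0, 0, 0, 0, 0, 0, 0, 0, 0, 0]' --hand 5.4 --squeeze 45

```text
t: 20.35
tcp_pos: [0.4671, -0.3706, 0.0414]
tool_rot: [0.782, 0.623, -0.001, 0.0]
force: [-1.6, 0.6, 6.0]
finger_gap: 0.686
```

```bash
python3 to.py 466 -369 39 77
```

```text
t 20.35 p [ 467.1 -370.6   41.4] phi 77.04 tilt [-0.0015 -0.0013] F [-1.61  0.58  5.96] q [-0.86  0.75  1.64 -0.    0.75 -0.63] gap 58.6
[ 0.13 -0.14  0.24] turn 0.04
```

Call:
drive_tool --deltas '[0, 0, -0.5, 0, 0, 0, -2, 0, 0, 0, -4.5, 0, 0, 0, -7.5, 0, 0, 0, -10.5, 0, 0, 0, -13.5, 0, 0, 0, -15.5, 0, 0, 0, -16.2, 0, 0, 0, -16.2, 0]'

```text
t: 21.25
tcp_pos: [0.4676, -0.3705, 0.2045]
tool_rot: [0.782, 0.623, -0.001, 0.001]
force: [-0.2, -0.5, -4.0]
finger_gap: 0.683
```

```bash
python3 to.py 564.5 108.3 200 77 ; python3 -c "
from h import *
snap('side','side10')
b=cv2.resize(load('side10')['frame'][60:210,320:460],None,fx=3.5,fy=3.5)
cv2.imwrite('pics/c10.png',b[:,:,::-1])"
```

```text
t 21.25 p [ 467.6 -370.5  204.5] phi 77.04 tilt [-0.0001 -0.0028] F [-0.18 -0.55 -4.  ] q [-0.86  0.52  1.54 -0.    1.08 -0.63] gap 58.3
[48.83 -1.29  0.31] turn 0.04
```

View pics/c10.png

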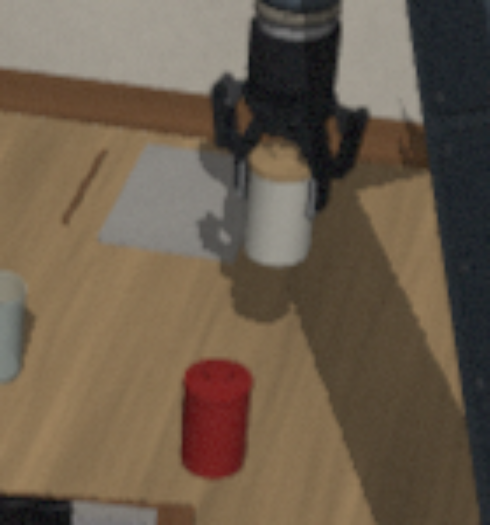

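The jar is held upright and clear of the table. Carry it to the left rest.

Call:
drive_tool --deltas '[0.8, 0, 0, 0, 2.5, 0, 0, 0, 5.5, -0.1, 0, 0, 9, -0.2, 0, 0, 12.5, -0.3, 0, 0, 16, -0.4, 0, 0, 19.5, -0.5, 0, 0, 23, -0.6, 0, 0, 26, -0.7, 0, 0, 28, -0.75, 0, 0, 29, -0.8, 0, 0, 29, -0.8, 0, 0]'

```text
t: 22.5
tcp_pos: [0.5235, -0.0833, 0.2022]
tool_rot: [0.782, 0.624, -0.001, -0.001]
force: [-0.8, -0.5, -4.5]
finger_gap: 0.684
```

```bash
python3 to.py 564.5 108.3 200 77
```

```text
t 22.5 p [523.5 -83.3 202.2] phi 77.2 tilt [-0.0039  0.0002] F [-0.81 -0.45 -4.5 ] q [-0.37  0.44  1.7  -0.    1.01 -0.14] gap 58.4
[19.59 -0.25  0.21] turn 0.2
```

Call:
drive_tool --deltas '[0.8, 0, 0, 0, 2.5, 0, 0, 0, 5, 0, 0, 0, 8, -0.1, 0, 0, 11, -0.1, 0, 0, 14, -0.2, 0, 0, 16.8, -0.2, 0, 0, 18.8, -0.25, 0.2, 0, 19.6, -0.25, 0.6, 0, 19.6, -0.25, 2, 0, 19.6, -0.25, 3.2, 0, 19.6, -0.25, 3.5, 0]'

```text
t: 23.7
tcp_pos: [0.5629, 0.1074, 0.1651]
tool_rot: [0.782, 0.623, -0.003, -0.003]
force: [-0.3, 1.1, -4.1]
finger_gap: 0.683
```

Call:
drive_tool --deltas '[0, 0, 0, 0, 0, 0, 0, 0]'

```text
t: 23.9
tcp_pos: [0.5628, 0.1066, 0.1649]
tool_rot: [0.782, 0.623, -0.004, -0.003]
force: [0.8, -0.2, -4.5]
finger_gap: 0.684
```

```bash
python3 to.py 564.5 108.3 132 77; python3 -c "
from h import *
snap('side','side11')
b=cv2.resize(load('side11')['frame'][150:300,250:400],None,fx=4,fy=4)
cv2.imwrite('pics/c11.png',b[:,:,::-1])"
```

```text
t 23.9 p [562.8 106.6 164.9] phi 77.07 tilt [-0.0089 -0.0003] F [ 0.84 -0.22 -4.5 ] q [-0.01  0.55  1.62 -0.    0.98  0.22] gap 58.4
[0.21 0.15 3.29] turn 0.07
```

View pics/c11.png

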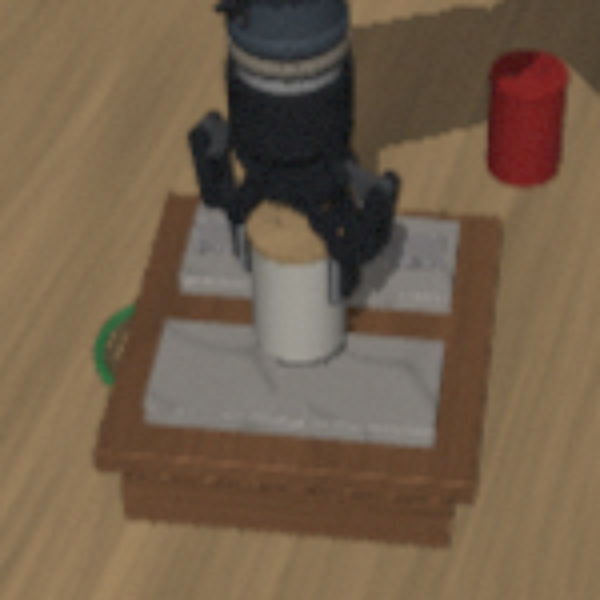

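```bash
cat > jar.py <<'E'
from h import *
import sys
from scipy.optimize import least_squares
s=load(sys.argv[1]); c=(float(sys.argv[2]),float(sys.argv[3])); z0,z1=float(sys.argv[4]),float(sys.argv[5])
W=cloud(s);hsv=cv2.cvtColor(s['frame'],cv2.COLOR_RGB2HSV)
m=(W[...,2]>z0)&(W[...,2]<z1)&(hsv[...,1]<70)&(hsv[...,2]>90)&(np.hypot(W[...,0]-c[0],W[...,1]-c[1])<.05)
P=W[m][:,:2]*1000; f=least_squares(lambda q:np.hypot(P[:,0]-q[0],P[:,1]-q[1])-30,[c[0]*1000,c[1]*1000],loss='soft_l1'); print(len(P),f.x,np.abs(f.fun).mean())
E
python3 jar.py side11 .563 .107 .13 .155;python3 jar.py side11 .563 .107 .16 .2; python3 jar.py side0 .466 -.369 .01 .08
python3 - <<'E'
from h import *
s=load('side11');W=cloud(s);hsv=cv2.cvtColor(s['frame'],cv2.COLOR_RGB2HSV)
# left stone in this view vs top0 ends; use stone extents
s0=load('side0');W=cloud(s0);h=cv2.cvtColor(s0['frame'],cv2.COLOR_RGB2HSV)
m=(h[...,1]<70)&(W[...,2]>.0875)&(W[...,2]<.1)&(abs(W[...,0]-.564)<.12)&(abs(W[...,1]-.109)<.05)
print(cv2.minAreaRect((W[m][:,:2]*1000).astype(np.float32)))
E
```

```text
157 [561.07669509 105.56699935] 1.3175776538964454
251 [561.02587083 105.88816958] 1.5745327407175362
261 [ 464.71386057 -371.12346981] 2.2152163265920266
((562.9063720703125, 109.94818115234375), (190.08766174316406, 83.00849151611328), 9.392814636230469)
```

Call:
drive_tool --deltas '[0.1, 0.1, 0.5, 0, 0.25, 0.17, 1.3, 0, 0.25, 0.17, 2.1, 0, 0.25, 0.17, 2.7, 0, 0.25, 0.17, 2.8, 0]'

```text
t: 24.45
tcp_pos: [0.5642, 0.1089, 0.1359]
tool_rot: [0.782, 0.623, -0.004, -0.003]
force: [-0.8, -0.2, -4.8]
finger_gap: 0.688
```

Call:
drive_tool --deltas '[0, 0, 0.05, 0, 0, 0, 0.1, 0, 0, 0, 0.15, 0]'

```text
t: 24.75
tcp_pos: [0.5644, 0.1089, 0.1346]
tool_rot: [0.782, 0.623, -0.004, -0.003]
force: [0.6, -0.0, -4.1]
finger_gap: 0.681
```

```bash
python3 to.py 564.8 108.6 132 77
```

```text
t 24.75 p [564.4 108.9 134.6] phi 77.09 tilt [-0.0102 -0.0002] F [ 0.62 -0.01 -4.11] q [-0.    0.59  1.64 -0.    0.92  0.22] gap 58.1
[-0.02  0.05  0.26] turn 0.09
```

Call:
drive_tool --deltas '[0, 0, 0.05, 0, 0, 0.03, 0.1, 0, 0, 0.03, 0.15, 0]'

```text
t: 25.05
tcp_pos: [0.5648, 0.1089, 0.1332]
tool_rot: [0.782, 0.623, -0.004, -0.003]
force: [-0.4, -0.3, -4.0]
finger_gap: 0.681
```

Call:
drive_tool --deltas '[0, 0, 0.05, 0, 0, 0, 0.1, 0]'

```text
t: 25.25
tcp_pos: [0.5649, 0.1088, 0.1323]
tool_rot: [0.782, 0.623, -0.004, -0.003]
force: [0.2, 0.2, -3.6]
finger_gap: 0.684
```

Call:
drive_tool --deltas '[0, 0, 0.05, 0, 0, 0, 0.05, 0]'

```text
t: 25.45
tcp_pos: [0.5649, 0.1088, 0.1317]
tool_rot: [0.782, 0.623, -0.004, -0.003]
force: [-0.1, 0.4, -3.7]
finger_gap: 0.682
```

Call:
drive_tool --deltas '[0, 0, 0.05, 0, 0, 0, 0.05, 0]'

```text
t: 25.65
tcp_pos: [0.5649, 0.1088, 0.1314]
tool_rot: [0.782, 0.623, -0.004, -0.003]
force: [0.0, -0.5, -2.6]
finger_gap: 0.683
```

Call:
drive_tool --deltas '[0, 0, 0.05, 0, 0, 0, 0.05, 0]'

```text
t: 25.85
tcp_pos: [0.5649, 0.1088, 0.1312]
tool_rot: [0.782, 0.623, -0.004, -0.003]
force: [-0.5, 1.0, -0.5]
finger_gap: 0.686
```

Call:
drive_tool --deltas '[0, 0, 0.05, 0, 0, 0, 0.05, 0]'

```text
t: 26.05
tcp_pos: [0.5649, 0.1088, 0.131]
tool_rot: [0.782, 0.623, -0.004, -0.003]
force: [-0.5, -0.5, 0.0]
finger_gap: 0.684
```

The jar's weight is on the rest (force −4 → 0 N). Open and rise.

Call:
drive_tool --deltas '[0, 0, 0, 0, 0, 0, 0, 0, 0, 0, 0, 0, 0, 0, 0, 0, 0, 0, 0, 0, 0, 0, 0, 0]' --hand 8.5

```text
t: 26.65
tcp_pos: [0.5649, 0.1089, 0.131]
tool_rot: [0.782, 0.623, -0.004, -0.003]
force: [-0.5, 0.3, 0.4]
finger_gap: 0.996
```

Call:
drive_tool --deltas '[0, 0, -1, 0, 0, 0, -3, 0, 0, 0, -6, 0, 0, 0, -10, 0, 0, 0, -13, 0, 0, 0, -13, 0]'

```text
t: 27.25
tcp_pos: [0.5694, 0.109, 0.2669]
tool_rot: [0.782, 0.623, 0.001, 0.001]
force: [0.2, 0.3, -0.3]
finger_gap: 0.996
```

Call:
drive_tool --deltas '[-2, 0, 0, 0, -6, 0, 0, 0, -10, 0, 0, 0, -15, 0, 0, 0, -20, 0, 0, 0, -25, 0, 0, 0, -30, 0, 0, 0, -33, 0, 0, 0, -35, 0, 0, 0, -35, 0, 0, 0]'

```text
t: 28.25
tcp_pos: [0.4904, -0.2348, 0.2665]
tool_rot: [0.783, 0.622, 0.001, 0.001]
force: [1.6, 0.2, -0.1]
finger_gap: 0.993
```

```bash
python3 to.py 564.8 108.6 132 77; python3 -c "
from h import *
snap('side','side12');snap('top','top12')"
python3 jar.py side12 .563 .107 .10 .17
python3 - <<'E'
from h import *
s=load('top12');W=cloud(s)
m=(np.hypot(W[...,0]-.565,W[...,1]-.108)<.05)&(abs(W[...,2]-.182)<.007)
v,u=np.nonzero(m); P=np.array([onz(s,x,y,.182)[:2]*1000 for x,y in zip(u,v)],np.float32); print('lid',len(u),cv2.minEnclosingCircle(P),np.nanmax(W[m][:,2]))
for n,c,z in(('tum',(.728,-.338),.09),('cap',(.723,.336),.025),('red',(.492,-.26),.09)):
  for t in('top0','top12'):
    W=cloud(load(t)); k=(np.hypot(W[...,0]-c[0],W[...,1]-c[1])<.06)&(W[...,2]>z); print(n,t,k.sum(),W[k].mean(0).round(4))
E
```

```text
t 28.25 p [ 490.4 -234.8  266.5] phi 76.87 tilt [ 0.0025 -0.0008] F [ 1.56  0.22 -0.05] q [-0.65  0.38  1.6   0.    1.17 -0.42] gap 84.8
[35.13 -0.59 13.44] turn -0.13
441 [561.92833536 108.17332695] 1.1692672266829918
lid 627 ((563.801513671875, 108.43992614746094), 30.931777954101562) 0.1889872774284178
tum top0 146 [ 0.7308 -0.3398  0.0944]
tum top12 141 [ 0.7304 -0.3416  0.0944]
cap top0 34 [0.7228 0.3352 0.0303]
cap top12 33 [0.7235 0.3357 0.0298]
red top0 521 [ 0.4921 -0.2592  0.0947]
red top12 3917 [ 0.4762 -0.2362  0.5681]
```

View pics/side12.png

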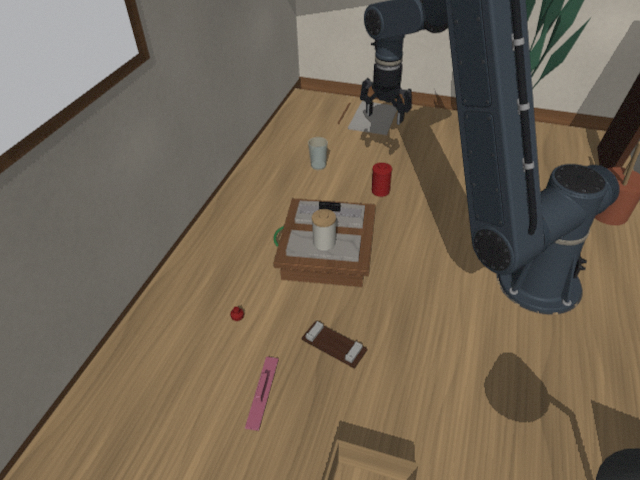

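View pics/top12.png

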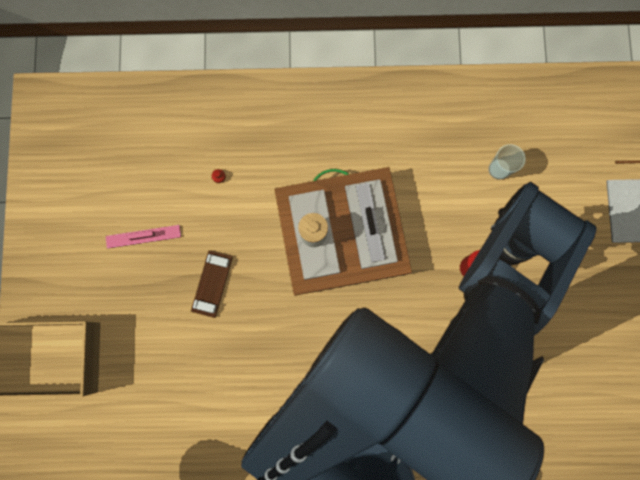

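Both views show the jar upright at the middle of the left rest: lid centre (563.8, 108.4) against rest centre (565, 108) mm. The separator is on the right rest, and the tumbler at (507,161), cap at (219,176) and red jar are in place. The gripper is empty and clear. Handing in.

Call:
drive_tool --deltas '[0, 0, 0, 0, 0, 0, 0, 0, 0, 0, 0, 0]'

```text
t: 28.65
tcp_pos: [0.491, -0.2307, 0.2664]
tool_rot: [0.782, 0.623, 0.001, 0.0]
force: [-0.4, 0.2, 0.5]
finger_gap: 0.994
```

```bash
python3 -c "
from station import manip
s=manip.sense(); print(s['t'],s['force'],abs(s['qd']).max()); print(manip.sign_off())"
```

```text
28.65 [-0.41523356  0.22516312  0.53557169] 0.0035833829311413858
the job is handed in; nothing more can be done
None
```

The jar stands upright on the flat rest, which is the left one (place_1), and I handed the job in at 28.7 s.

- **Finding the flat rest:** I laid the steel separator on the right rest, let go, and pressed its far end and then its near end. Each end sank about 3 mm against roughly 1 N, then turned stiff, and I stopped at about 5 to 6 N. So the right rest rocks and is the crowned one. The depth image taken beforehand agreed: the right rest's ends were about 3 mm low, and the left one was level. I therefore did not press-test the left rest.
- **Placing the jar:** I set the jar down until the rest carried its weight, then released it. The separator stays on the right rest, off the flat one.
- **Last checks:** The top view puts the jar within about 1.5 mm of the rest's centre; in the side view the offset is about 2 mm, in line with the 2 mm calibration. The cap's measured position changed by less than 1 mm and the tumbler's by 1.8 mm. I put the tumbler's change down to noise, since the arm went nowhere near it. I checked the red jar only by eye, because the arm hid most of it in the last top view. The gripper was empty, still and clear at hand-in.

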